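Roll two tube sleeves onto the jig board's line

TASK

Two tube sleeves lie on the plywood jig board, one long and one short, on opposite sides of the black line. With the fingertips push the top of each one sideways so that it rolls onto the line and stops there, lying centred along it: the long sleeve first, then the short one. Do not pick up or drag the sleeves, keep them on the board, and leave everything else where it is.

Things in the scene. Friction and masses are not known exactly. Their poses are not given: they have to be found in the camera images.
- board: plywood jig board screwed to the bench (it cannot move), 300 mm (its x) by 360 mm (its y), 15 mm thick. Origin: centre of its underside, on the bench top, so its upper face is 15 mm above the origin. z is up. A black line 5 mm wide runs over the whole board along its y axis, through the middle (board x = 0). Board x is the direction in which the sleeves must roll; it points roughly away from the robot, turned by up to about 20 degrees.
- line (a point): middle of the black line, on the upper face of the board; axes as those of the board (the line runs along y).
- long_sleeve: long metal tube sleeve with dark bore ends, 38 mm diameter, 120 mm long, 0.2 to 0.45 kg, lying on the board 50 to 90 mm to one side of the line, within 3 degrees of parallel to it. Origin: on its axis at mid length, 19 mm above the board's upper face. Its y axis runs along the tube (level); x and z turn as it rolls. Rubbed lightly on its top, it rolls half as far as the fingertip moves.
- short_sleeve: short sleeve, the same but 70 mm long, 0.12 to 0.27 kg, on the other side of the line and some 190 mm along it from the long one. Origin and axes likewise. Both roll easily and stop at once when left; a long way takes several strokes, as the tip runs ahead of the tube. Fingertips cling: shoved at the side, a sleeve may skid or jam instead of rolling.
- standing_sleeve: bystander: a sleeve standing on end on the board, 38 mm diameter, 60 mm tall. Origin: centre of its underside.
- nut: bystander: hexagon nut, 27 mm across, 13 mm high, flat on the board near its middle, between the paths of the two sleeves. Origin: centre of its underside.
- v_block: bystander: dark steel V-block, 45 x 50 mm, 39 mm high, on the board. Origin: centre of its underside.
- screwdriver: bystander: screwdriver lying on the bench beside the board (board -y side). It lies along its x axis, handle to -x.
- jar: bystander: capped amber glass jar, 64 mm diameter, 85 mm tall, on the bench beside the board (board +y side). Origin: centre of its underside.
Not all that is in view belongs to the job. Leave any blue or purple look-alike of the short_sleeve alone.

How it is judged (in metres and radians):
On the way, in this order (a step that is already met when the one before it is completed fails the run):
1. the long sleeve has rolled over by at least 57 degrees, lying on the board (z of long_sleeve in the frame of board between 0.028 and 0.04 m and angle between long_sleeve's own z axis and vertical above 1 rad).
2. the long sleeve lies on the line (x of long_sleeve in the frame of board between -0.006 and 0.006 m and angle between the y axis of long_sleeve and the y axis of board, either way round below 0.12 rad and linear speed of long_sleeve below 0.01 m/s), for 0.2 s.
3. the short sleeve has rolled over by at least 57 degrees, lying on the board (z of short_sleeve in the frame of board between 0.028 and 0.04 m and angle between short_sleeve's own z axis and vertical above 1 rad).
At the end, for the whole second after the job is handed in: both sleeves lie at rest on the board, the middle of each within 6 mm of the centre of the line and its axis within 7 degrees (0.12 rad) of the line's direction (all of step 2 and z of long_sleeve in the frame of board between 0.028 and 0.04 m and x of short_sleeve in the frame of board between -0.006 and 0.006 m and angle between the y axis of short_sleeve and the y axis of board, either way round below 0.12 rad and linear speed of short_sleeve below 0.01 m/s and z of short_sleeve in the frame of board between 0.028 and 0.04 m); the robot touches nothing.
It fails at once if the long sleeve is lifted, stood on end or rolled off the board (z of long_sleeve in the frame of board above 0.042 m or z of long_sleeve in the frame of board below 0.026 m or angle between long_sleeve's own y axis and vertical below 1.3 rad).
It fails at once if the short sleeve is lifted, stood on end or rolled off the board (z of short_sleeve in the frame of board above 0.042 m or z of short_sleeve in the frame of board below 0.026 m or angle between short_sleeve's own y axis and vertical below 1.3 rad).
It fails at once if anything else on the board or bench is moved by more than 20 mm (distance of any of standing_sleeve, nut, v_block, screwdriver, jar from where it was at the start of the episode above 0.02 m).
It fails at once if the standing sleeve or the jar is tipped over (angle between any of standing_sleeve, jar's own z axis and vertical above 0.5 rad).
It also fails if it takes over 72 s, if anything falls off the work surface, if the arm or the gripper's body presses on something with over 40 N, if the wrist force passes 120 N, or if a joint passes its speed limit or range.

ROBOT

A 6-joint arm with a two-finger parallel gripper is mounted at the origin on the work surface. World frame = base frame: x ahead of the robot, y to its left, z up, the work surface at z = 0. Lengths are in m, angles in degrees, forces in N, time in s.
With the tool pointing down it reaches from about 0.35 to 0.975 m from the base axis. Payload 7.1 kg.
Tool frame: the origin (TCP) lies between the finger pads; the fingertips stand 14 mm ahead of it and the grasp point (between the pads) lies 5 mm behind it (robot.tcp_to_tips is the distance from the TCP to the fingertips, in m); z points along the fingers, y is the direction in which the jaws open and shut (so a half turn about z gives the same grasp; the last joint's range is limited). The gripper opens to 88 mm and grips with 3 to 60 N. Pads are 20 mm wide; open, the fingers measure 115 mm over their backs; the gripper's body (75 mm by 178 mm) begins 61 mm behind the grasp point.
Start: joints at [-68.182, 24.242, 93.386, -0, 62.372, -1.089], TCP at [0.243, -0.576, 0.237] pointing down, gripper open.
Joint ranges: [-172.04, 172.04], [-51.8, 120.97], [4.93, 147.93], [-75.15, 255.16], [6.16, 154.13], [-145.62, 145.62]. Speed limits (degrees/s): [136.94, 136.94, 172.46, 180, 180, 180].

INTERFACE

Orientations are given as a 3x3 rotation matrix whose columns are the frame's x, y, z axes.
In Python, from rig import robot gives the robot as it stands. The module is installed in compiled form; this text tells all that it offers.
- The arm moves only by the shell command python3 -m crank 'ROWS' [FORCE]. ROWS is text: rows parted by semicolons, each of 5 numbers parted by spaces: the opening, from 0 (shut) to 1 (fully open), then the shift along the tool's x, y, z in cm, then the turn about the tool's z in rad. In form: jaw x y z turn; .... A call has 1 to 5 rows; each row is the pose to reach, as a shift and turn from the pose commanded when the call began, along the tool's axes at that moment; what a row does not reach only later rows make up. A row lasts 1/12 s, in which the tool goes at most 41.7 mm and 7.16 degrees, less where a joint would pass 70% of its speed; a pose out of reach is approached as far as the arm can. A call with a gripper value outside its range is refused whole. The fingers move at their own pace and stop on an object; FORCE is the grip in N (left out, the last holds). Time passes only in rows, so rows that repeat a pose let the fingers close. It gives the time, the measured TCP pose, the force and the opening at its end, in the units of the state.
- robot.sense(): the state, without advancing time (a new reading comes with each control period).
- robot.get_image(name): name is "side" or "top" or "wrist"; returns the picture (400x640x3 uint8, red, green, blue); there is no depth.
- robot.camera_info(name): a dict with "mtx" (3x3 intrinsics, pixels), "R" (3x3) and "t" (3): a world point X has camera coordinates R X + t; the wrist camera has in their place "mount" (4x4, takes a point from camera to tool coordinates, whose origin is the TCP and whose axes are the flange's). Camera axes: x right, y down, z forward; pixel columns grow to the right and rows downward; lengths in m; the calibration is good to about 2 mm. A picture is of the moment at which its call begins: read the wrist's pose just before it. camera_info takes no time and is no camera call.
- robot.job_done(): hands the job in, once; it reports no verdict.
The state is a dict: "clock": time; "qpos": joint angles; "qvel": joint speeds; "effort": joint torques, N m; "eef_pos": TCP position; "eef_rot": TCP orientation; "force": force on the tool from outside, world axes, zero at the start; "torque": the same for the moment, N m; "opening": finger opening in m.
Only numpy, scipy, OpenCV 4.12 (cv2) and the standard library are available. Lean on these libraries where they do the work, as an engineer would, in place of code of your own. Each camera call takes 0.05 s, during which the arm holds its last target.

## Working session

There is one attempt and no reset: what is moved stays moved. The work goes in short steps, Python scripts to look and compute and a shell command to move; the robot and the scene stay as the last step left them, time stands still between calls to the robot, and variables do not carry over. Pictures are saved under pics/ and viewed, and the job is handed in when it is done.

```bash
mkdir -p pics
cat > h.py <<'E'
from rig import robot
import numpy as np, cv2
def save(n,f):
    im=robot.get_image(n); cv2.imwrite('pics/'+f,im[:,:,::-1]); return im
def ray(n,u,v,z,s=None):
    c=robot.camera_info(n); K=np.array(c['mtx']); d=np.linalg.inv(K)@np.array([u,v,1.])
    if 'R' in c:
        R=np.array(c['R']);t=np.array(c['t']); o=-R.T@t; d=R.T@d
    else:
        M=np.array(c['mount']); Re=np.array(s['eef_rot']); o=Re@M[:3,3]+np.array(s['eef_pos']); d=Re@M[:3,:3]@d
    return o+d*(z-o[2])/d[2]
E
python3 - <<'E'
from h import *
np.set_printoptions(precision=4,suppress=True)
s=robot.sense(); print(s, robot.tcp_to_tips)
save('top','top0.png');save('side','side0.png');save('wrist','wrist0.png')
for n in('top','side','wrist'):print(robot.camera_info(n))
E
```

```text
{'clock': 0.0, 'qpos': array([-68.1809,  24.2832,  93.4326,   0.0002,  62.3717,  -1.0896]), 'qvel': array([-0.0324, -0.0043,  0.1083,  0.0612,  0.0438, -0.0538]), 'effort': array([ -0.0001, -54.4629, -27.3667,   0.0643,   0.0226,  -0.0001]), 'eef_pos': array([ 0.2431, -0.5752,  0.2359]), 'eef_rot': array([[ 0.9211,  0.3893, -0.0006],
       [ 0.3893, -0.9211,  0.0014],
       [ 0.    , -0.0015, -1.    ]]), 'force': array([-0.0067,  0.1163,  0.3743]), 'torque': array([ 0.0094, -0.0343,  0.0527]), 'opening': 0.08776279007016029} 0.014
{'mtx': array([[461.6153,   0.    , 325.8346],
       [  0.    , 461.6153, 200.2235],
       [  0.    ,   0.    ,   1.    ]]), 'R': array([[-0.0091, -1.    ,  0.0016],
       [-0.9866,  0.0088, -0.1627],
       [ 0.1627, -0.0031, -0.9867]]), 't': array([-0.029 ,  0.5253,  1.0848])}
{'mtx': array([[440.6032,   0.    , 324.2807],
       [  0.    , 440.6032, 195.0764],
       [  0.    ,   0.    ,   1.    ]]), 'R': array([[-0.8541, -0.5199, -0.0162],
       [-0.371 ,  0.6308, -0.6815],
       [ 0.3646, -0.5761, -0.7316]]), 't': array([0.4051, 0.2665, 0.9569])}
{'mtx': array([[355.0481,   0.    , 317.3247],
       [  0.    , 355.0481, 200.8057],
       [  0.    ,   0.    ,   1.    ]]), 'mount': array([[-0.0002, -0.9551, -0.2964,  0.0818],
       [ 1.    , -0.0001, -0.0004, -0.0009],
       [ 0.0003, -0.2964,  0.9551, -0.147 ],
       [ 0.    ,  0.    ,  0.    ,  1.    ]])}
```

View pics/top0.png

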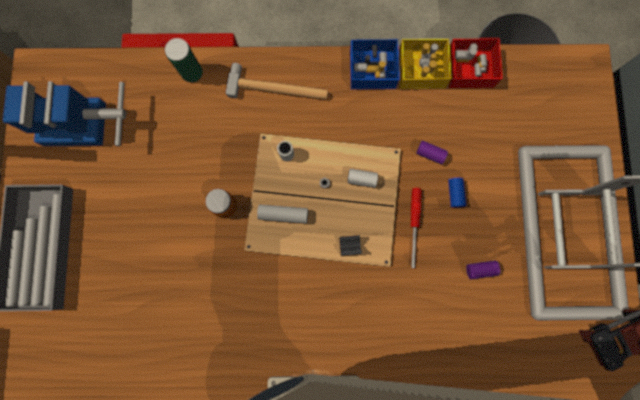

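View pics/side0.png

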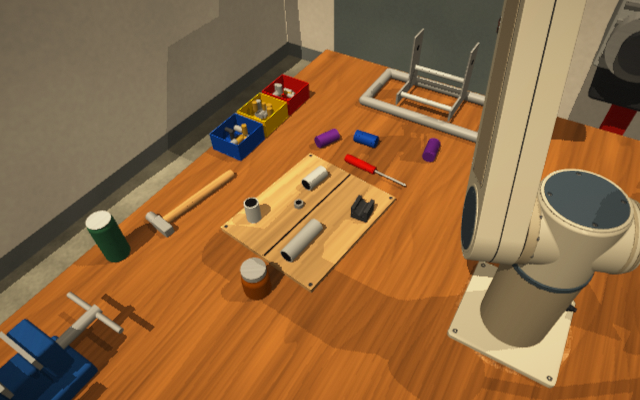

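Top view: the long sleeve is at about (282,214) on the near side of the line and the short one at (363,178) on the far side. The line runs from (254,191) to (394,205). The blue and purple look-alikes are off the board. Next I'll measure.

Run:
```python
from h import *
im=cv2.imread('pics/top0.png'); c=im[120:280,190:430]; cv2.imwrite('pics/topz.png',cv2.resize(c,None,fx=3.3,fy=3.3,interpolation=cv2.INTER_CUBIC))
im=cv2.imread('pics/side0.png'); c=im[140:300,200:420]; cv2.imwrite('pics/sidez.png',cv2.resize(c,None,fx=3.5,fy=3.5,interpolation=cv2.INTER_CUBIC))
```

```text
(no output)
```

View pics/topz.png

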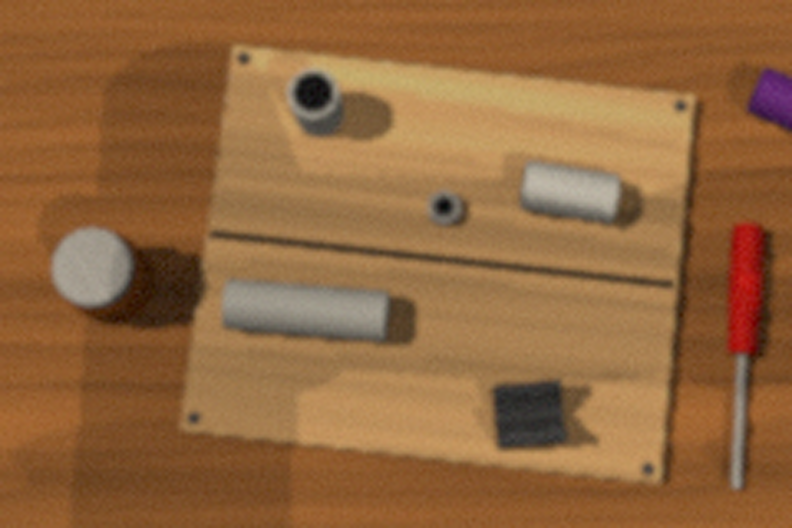

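View pics/sidez.png

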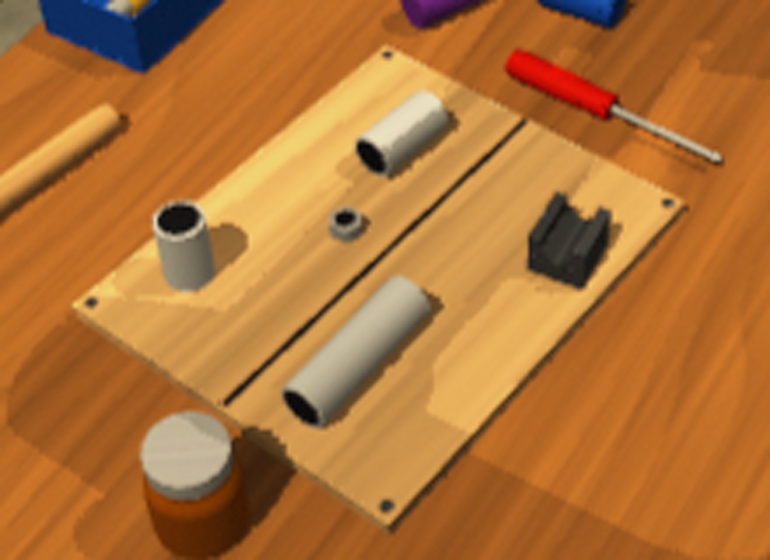

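```bash
cat > meas.py <<'E'
from h import *
np.set_printoptions(precision=4,suppress=True)
def corners():
    L=[ray('top',190+u/3.3,120+v/3.3,.015)[:2] for u,v in((212,234),(672,284))]
    return L
a,b=corners()
yax=(a-b)/np.linalg.norm(a-b); xax=np.array([yax[1],-yax[0]]); o=(a+b)/2
def tob(p): p=np.asarray(p)[:2]-o; return np.array([p@xax,p@yax])
def tow(x,y): return o+x*xax+y*yax
def sleeves(im):
    h=cv2.cvtColor(im,cv2.COLOR_RGB2HSV); m=((h[:,:,1]<60)&(h[:,:,2]>85)).astype(np.uint8)
    n,l,st,ce=cv2.connectedComponentsWithStats(m)
    for i in range(1,n):
        if st[i,4]<80: continue
        r=cv2.minAreaRect(np.argwhere(l==i)[:,::-1].astype(np.float32))
        (u,v),(w,hh),an=r
        bp=cv2.boxPoints(r)
        e=[(bp[k]+bp[(k+1)%4])/2 for k in range(4)]
        d0=np.linalg.norm(e[0]-e[2]);d1=np.linalg.norm(e[1]-e[3])
        p,q=(e[0],e[2]) if d0>d1 else (e[1],e[3])
        P=ray('top',*p,.034);Q=ray('top',*q,.034);M=tob((P+Q)/2)
        if abs(M[0])>.17 or abs(M[1])>.2: continue
        d=tob(P)-tob(Q); ang=np.degrees(np.arctan2(-d[0],d[1])); ang=(ang+90)%180-90
        print('px',(round(u),round(v)),'board',M,'len',np.linalg.norm(d),'yaw',ang,'world',(P+Q)[:2]/2)
if __name__=='__main__':
    print('line',a,b,np.linalg.norm(a-b),'o',o,'board yaw',np.degrees(np.arctan2(xax[1],xax[0])))
    for u,v in((244,58),(680,105),(648,469),(194,418)): print('screw',tob(ray('top',190+u/3.3,120+v/3.3,.015)))
    sleeves(cv2.imread('pics/top0.png')[:,:,::-1])
    # side view check
    for n,u,v,z in(('line',225,403,.015),('line',524,121,.015),('nut',346,224,.021),('st top',181,218,.075),('vb top',570,232,.05),('jartop',187,450,.085)): 
        print(n,tob(ray('side',200+u/3.5,140+v/3.5,z)))
E
python3 meas.py
```

```text
line [0.5549 0.1458] [ 0.5133 -0.2032] 0.35151839937773965 o [ 0.5341 -0.0287] board yaw -6.798261465719167
screw [0.1404 0.1697]
screw [ 0.1401 -0.1699]
screw [-0.1405 -0.1699]
screw [-0.1399  0.1703]
px (285, 149) board [0.1115 0.1109] len 0.03820053038489348 yaw -57.214176377798445 world [0.6579 0.0682]
px (363, 178) board [ 0.059  -0.0903] len 0.07174905183286079 yaw -3.389320410870056 world [ 0.582  -0.1254]
px (282, 214) board [-0.0516  0.0964] len 0.12157402463908265 yaw 1.8548094087698814 world [0.4943 0.0731]
line [-0.0022  0.1782]
line [-0.0035 -0.171 ]
nut [0.0349 0.0054]
st top [0.0985 0.1073]
vb top [-0.1176 -0.0684]
jartop [-0.0485  0.2493]
```

Both sleeves measure the right length and the screws sit at ±140/±170 mm, so the board frame fits. The side view agrees to within 2–3 mm. The long sleeve is at board x=-52 mm and the short one at +59 mm.

```bash
cat > go.py <<'E'
import sys
from meas import *
def st():
    s=robot.sense(); R=np.array(s['eef_rot']);p=np.array(s['eef_pos'])
    print('t',round(s['clock'],2),'board tcp mm',tob(p)*1e3,'tip z mm above board',(p[2]-.029)*1e3,'yaw rel',np.degrees(np.arctan2(R[1,0],R[0,0])-np.arctan2(xax[1],xax[0])),'F',s['force'])
    return R,p
if __name__=='__main__':
    R,p=st()
    if len(sys.argv)>1:
        x,y,h=[float(v)/1e3 for v in sys.argv[1:4]]
        w=np.r_[tow(x,y),.029+h]
        print('shift cm',R.T@(w-p)*100,'turn',np.arctan2(R[1,0],R[0,0])-np.arctan2(xax[1],xax[0]))
E
python3 go.py -61 96 80
```

```text
t 0.15 board tcp mm [-224.2227 -577.2267] tip z mm above board 207.1073412912808 yaw rel 29.706325620114924 F [-0.3914  0.1942  0.0706]
shift cm [ 47.539  -50.3722  12.7675] turn 0.5184731907405516
```

```bash
python3 -m crank '0.6 47.5 -50.4 3 0.52; 0.6 47.5 -50.4 3 0.52; 0.6 47.5 -50.4 3 0.52; 0.6 47.5 -50.4 3 0.52; 0.6 47.5 -50.4 3 0.52'; python3 go.py -61 96 80
```

```text
clock: 0.57
eef_pos: [0.3156, -0.3798, 0.2274]
eef_rot: [[0.992, -0.127, -0.0], [-0.127, -0.992, 0.0], [-0.0, -0.0, -1.0]]
force: [1.1, 0.1, 0.2]
opening: 0.0582
t 0.57 board tcp mm [-175.4352 -374.4549] tip z mm above board 198.44116474026217 yaw rel -0.4977499671748813 F [1.1493 0.0971 0.1649]
shift cm [ 11.0355 -47.1407  11.8528] turn -0.008687375778895376
```

```bash
python3 -m crank '0.6 11 -47.1 3 -0.009; 0.6 11 -47.1 3 -0.009; 0.6 11 -47.1 3 -0.009; 0.6 11 -47.1 3 -0.009; 0.6 11 -47.1 3 -0.009'; python3 go.py -61 96 80
```

```text
clock: 0.98
eef_pos: [0.3868, -0.1843, 0.2148]
eef_rot: [[0.994, -0.111, 0.0], [-0.111, -0.994, -0.0], [0.0, 0.0, -1.0]]
force: [0.5, -0.7, 1.2]
opening: 0.0524
t 0.98 board tcp mm [-127.8257 -171.9214] tip z mm above board 185.78734317320408 yaw rel 0.403937765241812 F [ 0.5147 -0.6713  1.1805]
shift cm [  6.869  -26.7452  10.5782] turn 0.007050043976617529
```

```bash
python3 -m crank '0.6 7 -26 6 0; 0.6 7 -26 6 0; 0.6 7 -26 6 0; 0.6 7 -26 6 0; 0.6 7 -26 6 0'; python3 go.py -61 96 80
```

```text
clock: 1.4
eef_pos: [0.4613, 0.0051, 0.1692]
eef_rot: [[0.994, -0.111, 0.0], [-0.111, -0.994, -0.0], [0.0, 0.0, -1.0]]
force: [-0.9, -0.7, 0.4]
opening: 0.0527
t 1.4 board tcp mm [-76.2705  25.0123] tip z mm above board 140.15395018804284 yaw rel 0.43077184211258646 F [-0.9383 -0.7254  0.4061]
shift cm [ 1.5787 -7.0872  6.0157] turn 0.0075183869697457995
```

```bash
python3 -m crank '0.6 1.6 -7.1 5 0.007; 0.6 1.6 -7.1 6 0.007; 0.6 1.6 -7.1 8 0.007; 0.6 1.6 -7.1 9 0.007; 0.6 1.6 -7.1 9 0.007'; python3 go.py -60 96 38
```

```text
clock: 1.82
eef_pos: [0.4827, 0.0719, 0.0772]
eef_rot: [[0.993, -0.116, -0.006], [-0.116, -0.993, -0.001], [-0.005, 0.001, -1.0]]
force: [-1.0, 0.1, -0.7]
opening: 0.0525
t 1.82 board tcp mm [-62.9751  93.827 ] tip z mm above board 48.23286079762534 yaw rel 0.11247329635970872 F [-0.9842  0.1041 -0.7053]
shift cm [ 0.3035 -0.2182  1.0213] turn 0.0019630293420482697
```

```bash
python3 -m crank '0.6 0.2 0 0.5 0; 0.6 0.3 -0.2 0.8 0; 0.6 0.3 -0.2 0.8 0'; python3 go.py -60 96 38
```

```text
clock: 2.07
eef_pos: [0.4889, 0.0728, 0.0723]
eef_rot: [[0.993, -0.12, 0.002], [-0.12, -0.993, 0.0], [0.002, -0.0, -1.0]]
force: [0.3, 0.2, 0.4]
opening: 0.0527
t 2.07 board tcp mm [-56.9337  95.407 ] tip z mm above board 43.29172127494467 yaw rel -0.06807497212687194 F [0.2932 0.2004 0.3646]
shift cm [-0.3076 -0.0587  0.5287] turn -0.0011881324018172823
```

```bash
python3 -m crank '0.6 -0.3 0 0.2 0; 0.6 -0.3 0 0.4 0; 0.6 -0.3 0 0.4 0;0.6 -0.3 0 0.4 0'; python3 go.py -60 96 38
```

```text
clock: 2.4
eef_pos: [0.4851, 0.0737, 0.0678]
eef_rot: [[0.993, -0.118, 0.0], [-0.118, -0.993, 0.0], [0.0, -0.0, -1.0]]
force: [0.0, 0.2, 0.7]
opening: 0.0529
t 2.4 board tcp mm [-60.7986  95.8544] tip z mm above board 38.79050529781677 yaw rel 0.010914901380138857 F [0.0281 0.153  0.7197]
shift cm [ 0.0798 -0.0145  0.0791] turn 0.00019050096661389626
```

```bash
python3 -m crank '0.6 0.15 0 0.1 0; 0.6 0.15 0 0.1 0'; python3 go.py; python3 -m crank '0.6 0 0 0.05 0; 0.6 0 0 0.05 0'; python3 go.py
```

```text
clock: 2.57
eef_pos: [0.4875, 0.0736, 0.0671]
eef_rot: [[0.993, -0.118, 0.002], [-0.118, -0.993, -0.0], [0.002, -0.0, -1.0]]
force: [-1.1, -2.5, 5.6]
opening: 0.0527
t 2.57 board tcp mm [-58.3601  96.0536] tip z mm above board 38.06391111117033 yaw rel 0.030093934526282975 F [-1.1207 -2.5235  5.6262]
clock: 2.73
eef_pos: [0.4878, 0.0736, 0.0669]
eef_rot: [[0.993, -0.118, 0.002], [-0.118, -0.993, -0.0], [0.002, -0.0, -1.0]]
force: [-0.5, -2.1, 9.9]
opening: 0.053
t 2.73 board tcp mm [-58.0698  96.0841] tip z mm above board 37.92197085147439 yaw rel 0.03878678676943033 F [-0.4562 -2.1136  9.9411]
```

```bash
python3 -m crank '0.6 0.5 0 0 0; 0.6 1 0 0 0; 0.6 1.5 0 0 0; 0.6 2 0 0 0; 0.6 2.5 0 0 0'
python3 - <<'E'
from go import *
st(); sleeves(save('top','t1.png'))
E
```

```text
clock: 3.15
eef_pos: [0.5131, 0.0711, 0.067]
eef_rot: [[0.993, -0.118, 0.003], [-0.118, -0.993, 0.001], [0.003, -0.001, -1.0]]
force: [0.1, 2.7, 8.1]
opening: 0.0524
t 3.15 board tcp mm [-32.7273  96.6391] tip z mm above board 38.03892265864009 yaw rel 0.015786356379168493 F [0.0996 2.7026 8.0937]
px (282, 156) board [0.0936 0.1161] len 0.06995429435952139 yaw 44.861820722347915 world [0.6408 0.0755]
px (268, 198) board [-0.0171  0.1376] len 0.19750472584919507 yaw -82.5476356220574 world [0.5334 0.1099]
px (362, 178) board [ 0.0593 -0.0902] len 0.07225578584104132 yaw -2.024531232704632 world [ 0.5823 -0.1253]
px (290, 224) board [-0.074   0.0756] len 0.044017583974960854 yaw 81.08778213088425 world [0.4696 0.0551]
```

```bash
python3 -m crank '0.6 0.5 0 0 0; 0.6 0.5 0 0 0; 0.6 0.5 0 -0.7 0; 0.6 -1.2 0 -0.7 0;0.6 -1.2 0 -0.7 0'; python3 go.py -44 96 38
```

```text
clock: 3.62
eef_pos: [0.497, 0.0721, 0.0731]
eef_rot: [[0.993, -0.118, -0.003], [-0.118, -0.993, -0.0], [-0.003, 0.001, -1.0]]
force: [-0.1, -0.9, -0.5]
opening: 0.0526
t 3.62 board tcp mm [-48.8155  95.7233] tip z mm above board 44.050942247739215 yaw rel 0.0446265732920502 F [-0.1104 -0.8985 -0.5199]
shift cm [ 0.4833 -0.0277  0.6037] turn 0.000778880637828841
```

View pics/t1.png

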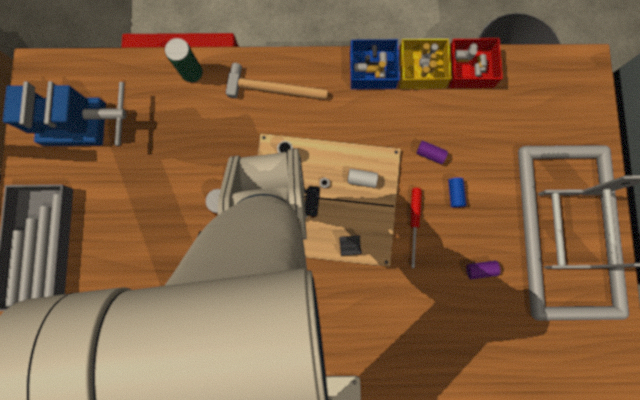

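The arm hides the sleeve from the top camera. I'll check the wrist and side views.

Run:
```python
from h import *
a=save('wrist','w1.png'); b=save('side','s1.png')
```

```text
(no output)
```

View pics/w1.png

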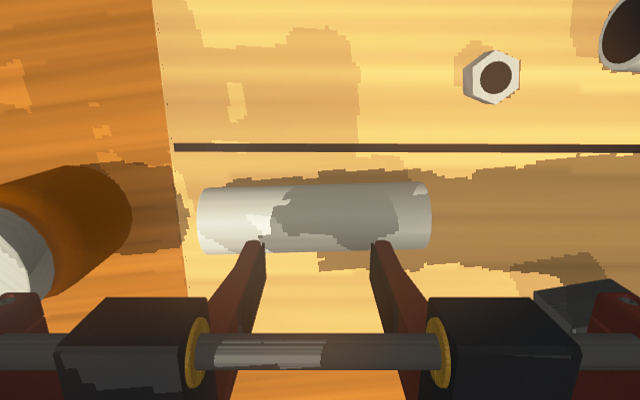

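View pics/s1.png

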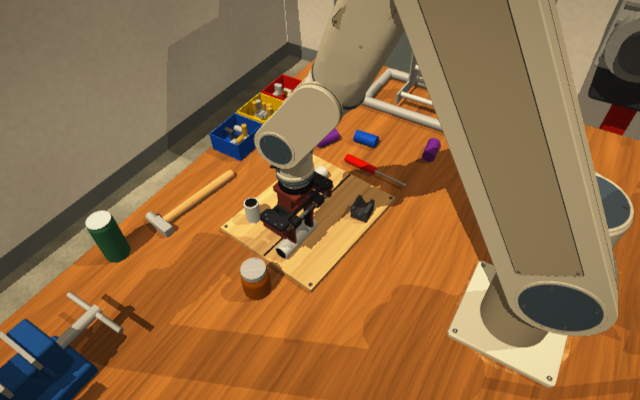

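```bash
cat > wm.py <<'E'
from go import *
def cyl(s,pts):  # pts: (u,vtop,vbot)
    c=robot.camera_info('wrist');K=np.linalg.inv(np.array(c['mtx']));M=np.array(c['mount']);R=np.array(s['eef_rot'])
    o_=R@M[:3,3]+np.array(s['eef_pos'])
    out=[]
    yw=np.r_[yax,0]
    for u,a_,b_ in pts:
        ds=[]
        for v in(a_,b_):
            d=R@M[:3,:3]@K@np.array([u,v,1.]); dp=d-yw*(d@yw); ds.append((d,dp/np.linalg.norm(dp)))
        half=np.arccos(ds[0][1]@ds[1][1])/2
        bis=ds[0][1]+ds[1][1]; dd=(ds[0][0]/ (np.linalg.norm(ds[0][0]-yw*(ds[0][0]@yw)))+ds[1][0]/np.linalg.norm(ds[1][0]-yw*(ds[1][0]@yw)))
        k=(.034-o_[2])/dd[2]; P=o_+k*dd
        rad=np.linalg.norm((P-o_)-yw*((P-o_)@yw))*np.sin(half)
        out.append(tob(P)); print('axis pt',tob(P)*1e3,'radius',rad*1e3)
    d=out[-1]-out[0]; print('yaw',np.degrees(np.arctan(-d[0]/d[1])))
def line(s,pts):
    for u,v in pts: print('line',tob(ray('wrist',u,v,.015,s))*1e3)
E
python3 - <<'E'
from wm import *
s=robot.sense(); cyl(s,[(230,189.5,251.5),(315,186.5,250),(400,183.5,248)]); line(s,[(180,147),(315,147.5),(600,149)])
E
```

```text
axis pt [-34.4515 145.6187] radius 17.222206673256057
axis pt [-33.0857  98.1425] radius 17.60375620616805
axis pt [-31.5816  50.8794] radius 17.842421807290865
yaw 1.735098879626803
line [  3.608  176.2266]
line [ 3.3683 98.2214]
line [  2.6044 -66.6166]
```

```bash
python3 -m crank '0.6 0.5 0 0.2 0; 0.6 0.5 0 0.5 0; 0.6 0.5 0 0.65 0; 0.6 0.5 0 0.65 0'; python3 go.py -44 96 38
```

```text
clock: 4.05
eef_pos: [0.5063, 0.0715, 0.067]
eef_rot: [[0.993, -0.118, 0.003], [-0.118, -0.993, 0.0], [0.003, -0.0, -1.0]]
force: [0.1, -0.1, 8.7]
opening: 0.053
t 4.05 board tcp mm [-39.5124  96.2505] tip z mm above board 38.020116656611314 yaw rel 0.02001425334078172 F [ 0.125  -0.1208  8.6513]
shift cm [-0.4488  0.0249  0.0008] turn 0.0003493146181249157
```

```bash
python3 -m crank '0.6 0.5 0 0 0; 0.6 1 0 0 0; 0.6 1.5 0 0 0; 0.6 2 0 0 0; 0.6 2.4 0 0 0'; python3 go.py;  python3 -m crank '0.6 0 0 0 0; 0.6 0 0 -0.7 0; 0.6 -1.8 0 -0.7 0; 0.6 -1.8 0 -0.7 0';python3 - <<'E'
from go import *
st(); save('wrist','w2.png')
E
```

```text
clock: 4.47
eef_pos: [0.5301, 0.0692, 0.0671]
eef_rot: [[0.993, -0.118, 0.002], [-0.118, -0.993, 0.001], [0.002, -0.001, -1.0]]
force: [-0.2, 3.4, 7.6]
opening: 0.0532
t 4.47 board tcp mm [-15.5499  96.7525] tip z mm above board 38.06602207917287 yaw rel -0.007053160160391304 F [-0.1831  3.3724  7.5736]
clock: 4.8
eef_pos: [0.5078, 0.0707, 0.0732]
eef_rot: [[0.993, -0.118, -0.004], [-0.118, -0.993, -0.0], [-0.003, 0.001, -1.0]]
force: [-1.5, -1.0, -1.0]
opening: 0.0526
t 4.8 board tcp mm [-37.9433  95.626 ] tip z mm above board 44.17498122134528 yaw rel 0.032982543386659485 F [-1.4966 -0.9958 -1.0158]
```

View pics/w2.png

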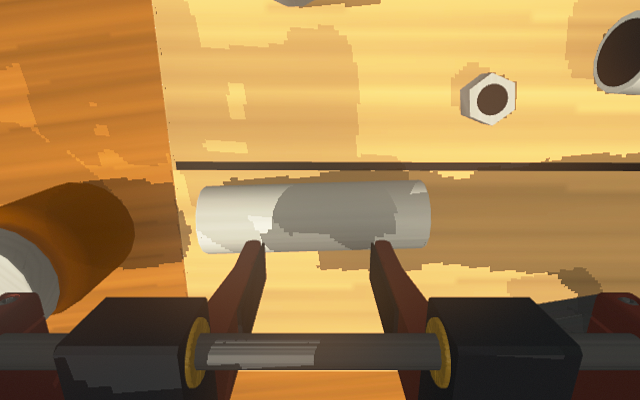

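```bash
python3 - <<'E'
from wm import *
s=robot.sense(); cyl(s,[(230,187,252.5),(315,184.5,250.5),(400,181.5,249)]); line(s,[(180,165.5),(315,166),(600,167)])
E
python3 -m crank '0.6 0.4 0 0.2 0; 0.6 0.4 0 0.5 0; 0.6 0.4 0 0.65 0; 0.6 0.4 0 0.65 0'; python3 go.py
```

```text
axis pt [-24.1963 145.3571] radius 18.18605286351216
axis pt [-22.8456  97.8876] radius 18.2920423618376
axis pt [-21.4986  50.612 ] radius 18.671051879295977
yaw 1.6309533447206996
line [  2.5496 177.2193]
line [ 2.2902 97.9721]
line [  1.7751 -69.5043]
clock: 5.18
eef_pos: [0.5157, 0.0703, 0.0671]
eef_rot: [[0.993, -0.118, 0.002], [-0.118, -0.993, 0.0], [0.001, -0.0, -1.0]]
force: [0.9, -0.7, 4.8]
opening: 0.0526
t 5.18 board tcp mm [-30.0201  96.1424] tip z mm above board 38.11333616087066 yaw rel 0.01687876862267828 F [ 0.8537 -0.6551  4.7667]
```

```bash
python3 -m crank '0.6 0.5 0 0.03 0; 0.6 1 0 0.03 0; 0.6 1.5 0 0.03 0; 0.6 2 0 0.03 0; 0.6 2.6 0 0.03 0'; python3 go.py;  python3 -m crank '0.6 0 0 0 0; 0.6 0 0 -0.7 0; 0.6 -1.8 0 -0.7 0; 0.6 -1.8 0 -0.7 0; 0.6 -1.8 0 -0.7 0';python3 - <<'E'
from go import *
st(); save('wrist','w3.png')
E
```

```text
clock: 5.6
eef_pos: [0.5417, 0.0678, 0.0671]
eef_rot: [[0.993, -0.118, 0.002], [-0.118, -0.993, 0.001], [0.002, -0.001, -1.0]]
force: [0.7, 3.9, 5.5]
opening: 0.0526
t 5.6 board tcp mm [-3.9388 96.7214] tip z mm above board 38.14200185577911 yaw rel -0.0035924712956383197 F [0.6946 3.893  5.4883]
clock: 6.02
eef_pos: [0.5214, 0.0693, 0.0736]
eef_rot: [[0.993, -0.118, -0.001], [-0.118, -0.993, -0.0], [-0.001, 0.0, -1.0]]
force: [1.0, -0.0, 0.2]
opening: 0.0525
t 6.02 board tcp mm [-24.2563  95.7926] tip z mm above board 44.61698878085608 yaw rel 0.04593074867562168 F [ 1.0085 -0.0331  0.1586]
```

View pics/w3.png

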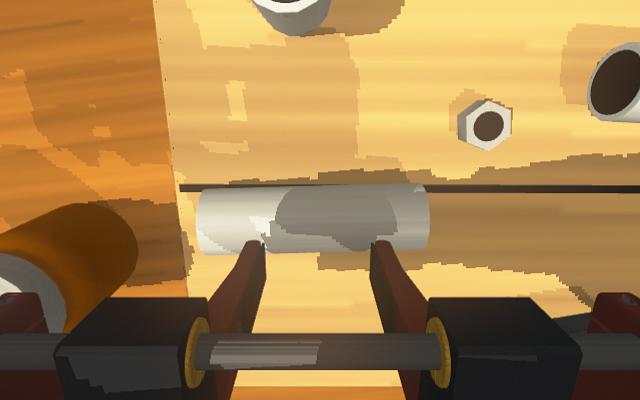

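```bash
python3 - <<'E'
from wm import *
s=robot.sense(); cyl(s,[(230,189.5,253),(315,187,251.5),(400,184.5,249.5)]); line(s,[(185,187.5),(315,188),(600,189)])
E
python3 -m crank '0.6 0.3 0 0.2 0; 0.6 0.3 0 0.5 0; 0.6 0.3 0 0.65 0; 0.6 0.3 0 0.7 0'; python3 go.py
```

```text
axis pt [-11.9039 145.7174] radius 17.69906627195519
axis pt [-10.6858  98.0651] radius 17.946994532403686
axis pt [-9.3271 50.6035] radius 18.052369258205143
yaw 1.5518626771341089
line [  2.4324 176.1398]
line [ 2.17   98.1747]
line [  1.6539 -72.8659]
clock: 6.4
eef_pos: [0.5264, 0.069, 0.0669]
eef_rot: [[0.993, -0.118, 0.001], [-0.118, -0.993, 0.0], [0.001, -0.0, -1.0]]
force: [-0.5, -1.1, 9.3]
opening: 0.0527
t 6.4 board tcp mm [-19.276   96.1321] tip z mm above board 37.924603154461124 yaw rel 0.021108016867518505 F [-0.5427 -1.0883  9.3172]
```

```bash
python3 -m crank '0.6 0.5 0 0 0; 0.6 1 0 0 0; 0.6 1.5 0 0 0; 0.6 2 0 0 0; 0.6 2.4 0 0 0'; python3 go.py;  python3 -m crank '0.6 0 0 0 0; 0.6 0 0 -0.7 0; 0.6 -1.8 0 -0.7 0; 0.6 -1.8 0 -0.7 0; 0.6 -1.8 0 -0.7 0';python3 - <<'E'
from go import *
st(); save('wrist','w4.png')
E
```

```text
clock: 6.82
eef_pos: [0.5506, 0.0666, 0.0671]
eef_rot: [[0.993, -0.118, 0.002], [-0.118, -0.993, 0.001], [0.002, -0.001, -1.0]]
force: [0.4, 3.6, 5.1]
opening: 0.0525
t 6.82 board tcp mm [ 5.0662 96.6432] tip z mm above board 38.13131672783676 yaw rel 0.003041423876996681 F [0.3627 3.5904 5.0663]
clock: 7.23
eef_pos: [0.5303, 0.0682, 0.0736]
eef_rot: [[0.993, -0.117, -0.001], [-0.117, -0.993, -0.0], [-0.001, 0.0, -1.0]]
force: [0.5, 0.7, -0.0]
opening: 0.0528
t 7.23 board tcp mm [-15.2788  95.8335] tip z mm above board 44.63908307884772 yaw rel 0.05061327252440408 F [ 0.4624  0.6648 -0.0201]
```

View pics/w4.png

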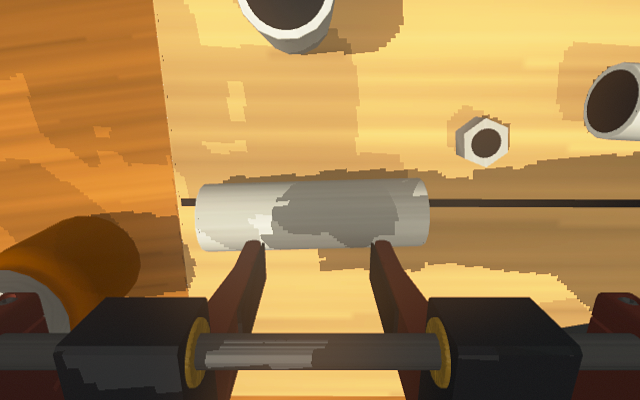

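```bash
python3 - <<'E'
from wm import *
s=robot.sense(); cyl(s,[(230,184,249.5),(315,181.5,248),(400,179,246)]); line(s,[(188,202),(315,202.4),(600,203.5)])
E
python3 go.py -30 -60 140
```

```text
axis pt [ -0.2847 145.5454] radius 18.19144878267709
axis pt [ 0.9225 98.0813] radius 18.436281912908512
axis pt [ 2.2694 50.8064] radius 18.538857582984946
yaw 1.544274107799859
line [  2.2729 175.344 ]
line [ 2.0676 98.2082]
line [  1.4777 -75.0111]
t 7.28 board tcp mm [-14.4073  95.9596] tip z mm above board 44.735772514829314 yaw rel 0.04154539045616754 F [-1.0993  0.416   0.1816]
shift cm [-1.5735 15.5967 -9.5228] turn 0.0007251038524867526
```

The long sleeve is about 1 mm from the line with 1.5–2° yaw. Next is the short sleeve.

```bash
python3 -m crank '0.6 0 0 -2 0; 0.6 0 1 -6 0; 0.15 1 5 -7 0; 0.15 2 9 -7 0; 0.15 4 13 -7 0'; python3 go.py 67 -90 60
```

```text
clock: 7.7
eef_pos: [0.5547, -0.0637, 0.1451]
eef_rot: [[0.993, -0.116, 0.001], [-0.116, -0.993, -0.0], [0.001, 0.0, -1.0]]
force: [0.3, 1.6, 0.3]
opening: 0.0364
t 7.7 board tcp mm [ 24.5665 -32.3183] tip z mm above board 116.08182000815454 yaw rel 0.1230597271494877 F [0.3481 1.5723 0.2669]
shift cm [4.2228 5.7761 5.6156] turn 0.0021477974153644164
```

```bash
python3 -m crank '0.15 3.5 4 1 0; 0.15 4 5.5 3 0; 0.15 4 5.5 5 0; 0.15 4 5.5 5.5 0; 0.15 4 5.5 5.5 0'
python3 - <<'E'
from go import *
st(); save('wrist','w5.png'); save('top','t5.png')
E
python3 go.py 67 -90 44
```

```text
clock: 8.12
eef_pos: [0.5864, -0.1217, 0.0868]
eef_rot: [[0.993, -0.119, -0.004], [-0.119, -0.993, 0.001], [-0.004, -0.0, -1.0]]
force: [-0.9, 0.1, -0.0]
opening: 0.0134
t 8.12 board tcp mm [ 62.9326 -86.0905] tip z mm above board 57.84460375222125 yaw rel -0.01720661137737957 F [-0.8918  0.0678 -0.004 ]
t 8.22 board tcp mm [ 64.2019 -85.3323] tip z mm above board 59.996285715200436 yaw rel 0.06846678916400029 F [0.8992 0.0618 0.0394]
shift cm [0.28   0.4672 1.5995] turn 0.0011949708991805807
```

View pics/w5.png

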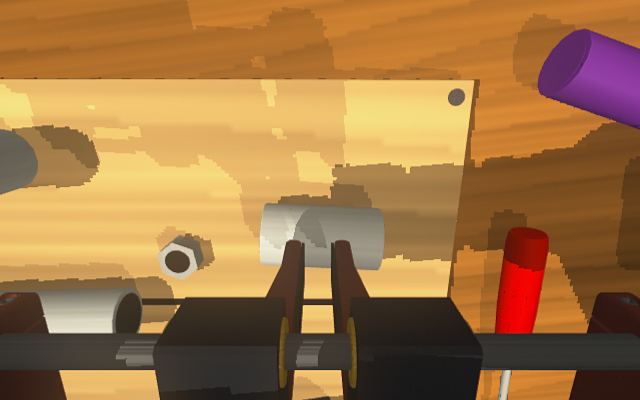

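View pics/t5.png

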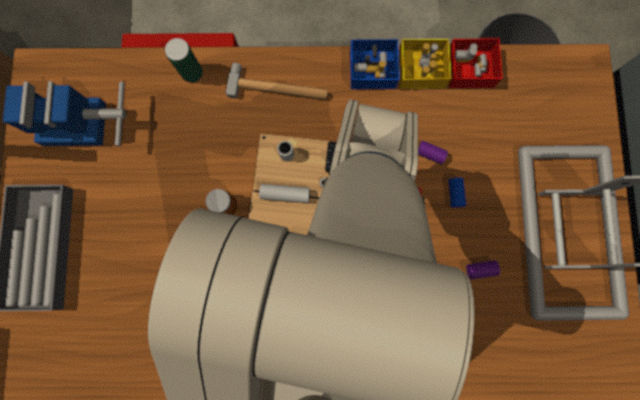

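```bash
python3 - <<'E'
from wm import *
sleeves(cv2.imread('pics/t5.png')[:,:,::-1])
s=robot.sense(); cyl(s,[(275,204.5,264.5),(370,208.5,269)])
E
python3 -m crank '0.15 0.1 0.4 0.5 0; 0.15 0.3 0.4 1 0; 0.15 0.3 0.4 1.7 0; 0.15 0.3 0.4 1.7 0; 0.15 0.3 0.4 1.7 0'; python3 go.py 67 -90 38
```

```text
px (366, 138) board [ 0.1642 -0.0895] len 0.26236832037740077 yaw 44.38615724962628 world [ 0.6866 -0.1371]
px (369, 215) board [-0.0302 -0.1147] len 0.27309341683750277 yaw -69.72687388682232 world [ 0.4906 -0.1391]
px (284, 193) board [-0.0001  0.0988] len 0.1241808307009104 yaw 1.8262490019218944 world [0.5457 0.0694]
px (320, 228) board [-0.0771 -0.0004] len 0.045903484900909675 yaw 69.87921767827669 world [ 0.4575 -0.02  ]
px (245, 232) board [-0.1056  0.1821] len 0.04929763954022827 yaw 49.0854228601456 world [0.4508 0.1645]
px (267, 237) board [-0.1127  0.1262] len 0.06345869925840912 yaw 80.01807712101512 world [0.4371 0.1099]
px (330, 255) board [-0.1387 -0.0298] len 0.10413825329003452 yaw 33.379776885344626 world [ 0.3928 -0.0419]
px (385, 266) board [-0.1506 -0.1658] len 0.054501681411027236 yaw 55.49197630875912 world [ 0.365  -0.1756]
axis pt [ 61.3164 -58.5216] radius 18.26232353320128
axis pt [  58.5891 -116.935 ] radius 18.458396941497192
yaw -2.673086003289081
clock: 8.63
eef_pos: [0.59, -0.1256, 0.0713]
eef_rot: [[0.993, -0.118, -0.001], [-0.118, -0.993, 0.0], [-0.001, -0.0, -1.0]]
force: [-0.5, 0.2, 0.4]
opening: 0.0131
t 8.63 board tcp mm [ 66.9246 -89.6068] tip z mm above board 42.33985012110536 yaw rel 0.045842887991245036 F [-0.4708  0.2414  0.4079]
shift cm [0.0079 0.0394 0.434 ] turn 0.0008001093340701954
```

Top camera: the long sleeve is at x≈-0.1 mm and the short one at about +59 mm. Now I'll touch down on the short sleeve.

```bash
python3 -m crank '0.15 0 0 0.3 0; 0.15 0 0 0.5 0; 0.15 0 0 0.5 0'; python3 go.py
```

```text
clock: 8.88
eef_pos: [0.591, -0.126, 0.0672]
eef_rot: [[0.993, -0.118, 0.002], [-0.118, -0.993, -0.0], [0.002, 0.0, -1.0]]
force: [-0.5, 0.5, 3.6]
opening: 0.0135
t 8.88 board tcp mm [ 67.9863 -89.8736] tip z mm above board 38.21687869685891 yaw rel 0.022390722839894996 F [-0.5182  0.54    3.5873]
```

```bash
python3 -m crank '0.15 -0.5 0 0.04 0; 0.15 -1 0 0.04 0; 0.15 -1.6 0 0.04 0; 0.15 -2.2 0 0.04 0; 0.15 -2.8 0 0.04 0'; python3 go.py;  python3 -m crank '0.15 0 0 0 0; 0.15 0 0 -0.8 0; 0.15 2 0 -0.8 0; 0.15 2 0 -0.8 0; 0.15 2 0 -0.8 0';python3 - <<'E'
from go import *
st(); save('wrist','w6.png')
E
```

```text
clock: 9.3
eef_pos: [0.563, -0.122, 0.0671]
eef_rot: [[0.993, -0.118, 0.002], [-0.118, -0.993, 0.001], [0.002, -0.001, -1.0]]
force: [2.1, 5.4, 5.8]
opening: 0.0131
t 9.3 board tcp mm [ 39.6829 -89.1677] tip z mm above board 38.1290397179626 yaw rel 0.006705692018103969 F [2.1016 5.415  5.8094]
clock: 9.72
eef_pos: [0.5826, -0.1252, 0.0745]
eef_rot: [[0.993, -0.118, 0.001], [-0.118, -0.993, -0.0], [0.001, 0.0, -1.0]]
force: [0.4, -0.8, -0.6]
opening: 0.0133
t 9.72 board tcp mm [ 59.5765 -90.0492] tip z mm above board 45.51620730952753 yaw rel 0.03219808733908487 F [ 0.4335 -0.8002 -0.567 ]
```

View pics/w6.png

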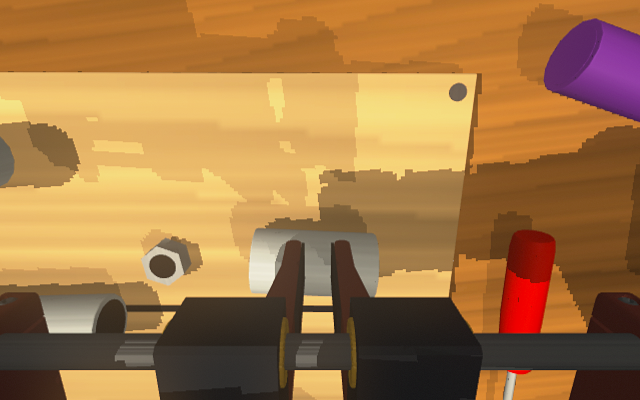

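```bash
python3 - <<'E'
from wm import *
s=robot.sense(); cyl(s,[(265,229,293.5),(368,233.5,297)]); line(s,[(140,308),(320,308)])
E
python3 go.py 52.5 -89 38
```

```text
axis pt [ 45.2492 -58.659 ] radius 18.44446081133231
axis pt [  42.7132 -118.7514] radius 18.19000404833783
yaw -2.416550895478169
line [ 0.5114 29.8727]
line [  0.6053 -90.9293]
t 9.77 board tcp mm [ 58.5853 -89.9552] tip z mm above board 45.13336340192027 yaw rel 0.03187987091202571 F [ 0.8596  0.0268 -0.7451]
shift cm [-0.6079 -0.0959  0.7138] turn 0.0005564087125256162
```

```bash
python3 -m crank '0.15 -0.7 0 0.3 0; 0.15 -0.7 0 0.6 0; 0.15 -0.7 0 0.75 0; 0.15 -0.7 0 0.78 0; 0.15 -0.7 0 0.78 0'; python3 go.py
```

```text
clock: 10.18
eef_pos: [0.5756, -0.1243, 0.0671]
eef_rot: [[0.993, -0.118, 0.001], [-0.118, -0.993, -0.0], [0.001, 0.0, -1.0]]
force: [0.4, 0.2, 6.8]
opening: 0.0129
t 10.18 board tcp mm [ 52.5019 -89.9819] tip z mm above board 38.07912886109695 yaw rel 0.018171915934695842 F [0.4046 0.2056 6.8351]
```

```bash
python3 -m crank '0.15 -0.5 0 0 0; 0.15 -1 0 0 0; 0.15 -1.6 0 0 0; 0.15 -2.2 0 0 0; 0.15 -2.8 0 0 0'; python3 go.py;  python3 -m crank '0.15 0 0 0 0; 0.15 0 0 -0.8 0; 0.15 2 0 -0.8 0; 0.15 2 0 -0.8 0; 0.15 2 0 -0.8 0';python3 - <<'E'
from go import *
st(); save('wrist','w7.png')
E
```

```text
clock: 10.6
eef_pos: [0.5478, -0.1202, 0.0671]
eef_rot: [[0.993, -0.118, 0.002], [-0.118, -0.993, 0.001], [0.002, -0.001, -1.0]]
force: [1.6, 4.8, 6.6]
opening: 0.0127
t 10.6 board tcp mm [ 24.3855 -89.1769] tip z mm above board 38.102022475804105 yaw rel -0.0002511410813184361 F [1.5942 4.8073 6.6327]
clock: 11.02
eef_pos: [0.5675, -0.1234, 0.0746]
eef_rot: [[0.993, -0.118, 0.0], [-0.118, -0.993, -0.0], [0.0, 0.0, -1.0]]
force: [0.6, -0.1, -0.7]
opening: 0.0134
t 11.02 board tcp mm [ 44.3953 -90.0249] tip z mm above board 45.56477910293359 yaw rel 0.03279944465058225 F [ 0.5713 -0.063  -0.7353]
```

View pics/w7.png

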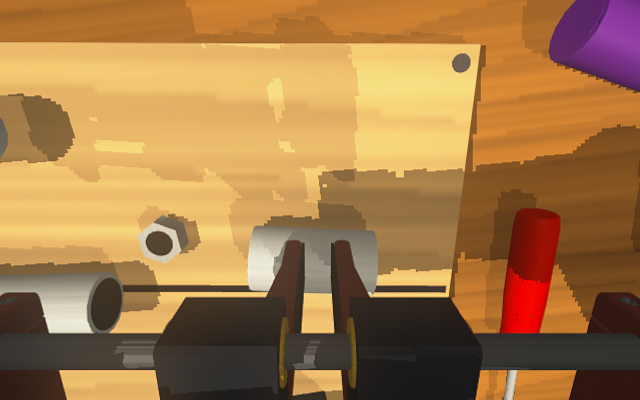

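```bash
python3 - <<'E'
from wm import *
s=robot.sense(); cyl(s,[(265,227,290.5),(368,231,294)]); line(s,[(140,288.5),(200,288.5),(430,289.5)])
E
python3 -m crank '0.15 -0.7 0 0.3 0; 0.15 -0.7 0 0.6 0; 0.15 -0.7 0 0.75 0; 0.15 -0.7 0 0.79 0; 0.15 -0.7 0 0.79 0'; python3 go.py
```

```text
axis pt [ 31.6373 -58.7059] radius 18.14760137786852
axis pt [  29.2728 -118.6793] radius 18.03337641078701
yaw -2.2577599729733584
line [ 0.1511 27.7392]
line [  0.1779 -11.8118]
line [  -0.4675 -163.3865]
clock: 11.48
eef_pos: [0.5607, -0.1225, 0.0671]
eef_rot: [[0.993, -0.118, 0.001], [-0.118, -0.993, -0.0], [0.001, 0.0, -1.0]]
force: [0.4, 1.0, 6.8]
opening: 0.0135
t 11.48 board tcp mm [ 37.4942 -89.9922] tip z mm above board 38.09757038630797 yaw rel 0.015334606338025294 F [0.3605 0.9532 6.7524]
```

```bash
python3 -m crank '0.15 -0.5 0 0 0; 0.15 -1 0 0 0; 0.15 -1.6 0 0 0; 0.15 -2.2 0 0 0; 0.15 -2.8 0 0 0'; python3 go.py;  python3 -m crank '0.15 0 0 0 0; 0.15 0 0 -0.8 0; 0.15 2 0 -0.8 0; 0.15 2 0 -0.8 0; 0.15 2 0 -0.8 0';python3 - <<'E'
from go import *
st(); save('wrist','w8.png')
E
```

```text
clock: 11.9
eef_pos: [0.5327, -0.1185, 0.0671]
eef_rot: [[0.993, -0.118, 0.001], [-0.118, -0.993, 0.001], [0.001, -0.001, -1.0]]
force: [1.0, 3.6, 4.8]
opening: 0.0132
t 11.9 board tcp mm [  9.1918 -89.3042] tip z mm above board 38.06709681396167 yaw rel 0.007064176519723555 F [0.9748 3.5527 4.8227]
clock: 12.32
eef_pos: [0.5527, -0.1216, 0.0747]
eef_rot: [[0.993, -0.118, 0.0], [-0.118, -0.993, -0.0], [0.0, 0.0, -1.0]]
force: [-0.2, -0.3, -0.1]
opening: 0.013
t 12.32 board tcp mm [ 29.4374 -90.0126] tip z mm above board 45.68762149971085 yaw rel 0.033752753593150574 F [-0.2048 -0.3136 -0.1357]
```

View pics/w8.png

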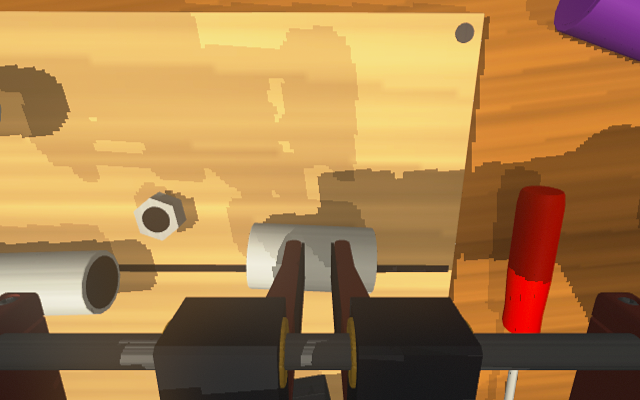

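```bash
python3 - <<'E'
from wm import *
s=robot.sense(); cyl(s,[(265,224.5,288),(368,228.5,292)]); line(s,[(140,268),(200,268),(430,268.5)])
E
python3 -m crank '0.15 -0.6 0 0.3 0; 0.15 -0.6 0 0.6 0; 0.15 -0.6 0 0.75 0; 0.15 -0.6 0 0.8 0; 0.15 -0.6 0 0.8 0'; python3 go.py
```

```text
axis pt [ 18.1873 -58.7465] radius 18.138838027481277
axis pt [  15.6792 -118.6327] radius 18.1697732413799
yaw -2.3982255964903665
line [ 0.1467 25.5861]
line [  0.1723 -13.2328]
line [  -0.0897 -161.9693]
clock: 12.78
eef_pos: [0.5469, -0.1208, 0.0671]
eef_rot: [[0.993, -0.118, 0.001], [-0.118, -0.993, -0.0], [0.001, 0.0, -1.0]]
force: [-1.4, 0.0, 7.3]
opening: 0.0133
t 12.78 board tcp mm [ 23.568  -89.9547] tip z mm above board 38.08558528156654 yaw rel 0.0195513248802576 F [-1.4163  0.0287  7.2563]
```

```bash
python3 -m crank '0.15 -0.5 0 0 0; 0.15 -1 0 0 0; 0.15 -1.5 0 0 0; 0.15 -1.9 0 0 0; 0.15 -2.3 0 0 0'; python3 go.py;  python3 -m crank '0.15 0 0 0 0; 0.15 0 0 -0.8 0; 0.15 1.2 0 -0.8 0; 0.15 1.2 0 -0.8 0; 0.15 1.2 0 -0.8 0';python3 - <<'E'
from go import *
st(); save('wrist','w9.png')
E
```

```text
clock: 13.2
eef_pos: [0.5239, -0.1175, 0.0671]
eef_rot: [[0.993, -0.118, 0.001], [-0.118, -0.993, 0.001], [0.001, -0.001, -1.0]]
force: [1.1, 5.9, 7.0]
opening: 0.0133
t 13.2 board tcp mm [  0.3788 -89.3402] tip z mm above board 38.10600598289089 yaw rel -0.0005421295858230023 F [1.1116 5.8888 7.0112]
clock: 13.62
eef_pos: [0.5357, -0.1196, 0.0747]
eef_rot: [[0.993, -0.118, 0.0], [-0.118, -0.993, -0.0], [0.0, 0.0, -1.0]]
force: [-0.5, -0.2, -0.3]
opening: 0.0129
t 13.62 board tcp mm [ 12.2771 -90.0274] tip z mm above board 45.69866582338966 yaw rel 0.030049314956171323 F [-0.4601 -0.1747 -0.2542]
```

View pics/w9.png

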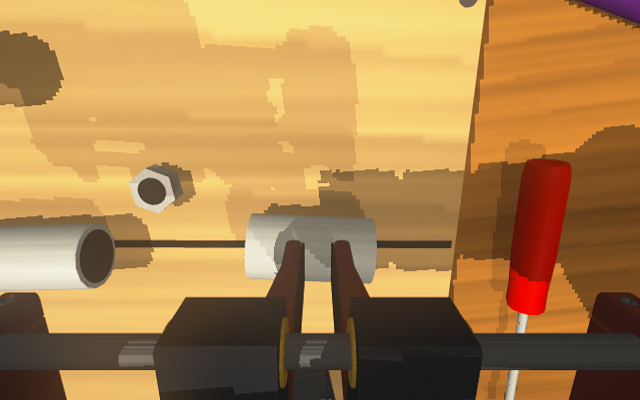

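```bash
python3 - <<'E'
from wm import *
s=robot.sense(); cyl(s,[(265,215,279.5),(368,218.5,283)]); line(s,[(140,243.5),(200,243.5),(430,244)])
E
python3 -m crank '0.15 -0.3 0 0.3 0; 0.15 -0.3 0 0.6 0; 0.15 -0.3 0 0.75 0; 0.15 -0.3 0 0.8 0; 0.15 -0.3 0 0.8 0'; python3 go.py
```

```text
axis pt [  7.0472 -59.004 ] radius 18.344950323920166
axis pt [   4.8887 -118.4156] radius 18.375673662512085
yaw -2.0807307322419555
line [ 0.5988 23.0495]
line [  0.6186 -14.9175]
line [   0.3504 -160.3946]
clock: 14.08
eef_pos: [0.5333, -0.1193, 0.0671]
eef_rot: [[0.993, -0.118, 0.001], [-0.118, -0.993, -0.0], [0.001, 0.0, -1.0]]
force: [-0.8, 0.0, 7.7]
opening: 0.0134
t 14.08 board tcp mm [  9.881  -90.0178] tip z mm above board 38.08340749837999 yaw rel 0.01981821497058304 F [-0.8445  0.0498  7.7012]
```

```bash
python3 -m crank '0.15 -0.4 0 0 0; 0.15 -0.8 0 0 0; 0.15 -1.1 0 0 0; 0.15 -1.1 0 0 0'; python3 go.py;  python3 -m crank '0.15 0 0 -0.5 0; 0.15 0 0 -3 0; 0.15 0 0 -7 0; 0.15 0 3 -10 0; 0.15 0 7 -12 0'; python3 -m crank '0.15 -1 4 -1 0; 0.15 -2 8 -2 0; 0.15 -3 12 -2 0; 0.15 -4 16 -2 0; 0.15 -5 20 -2 0'; python3 -m crank '0.15 0 4 0 0; 0.15 0 8 0 0; 0.15 0 12 0 0; 0.15 0 15 0 0; 0.15 0 15 0 0'
python3 - <<'E'
from go import *
st(); sleeves(save('top','t10.png')); save('side','s10.png')
E
```

```text
clock: 14.42
eef_pos: [0.5217, -0.1175, 0.067]
eef_rot: [[0.993, -0.118, 0.001], [-0.118, -0.993, 0.0], [0.001, -0.0, -1.0]]
force: [-0.2, 2.4, 5.7]
opening: 0.0131
t 14.42 board tcp mm [ -1.8179 -89.6052] tip z mm above board 38.0402518680814 yaw rel 0.005995598472971369 F [-0.1632  2.3968  5.6848]
clock: 14.83
eef_pos: [0.5148, -0.1833, 0.1878]
eef_rot: [[0.993, -0.114, 0.002], [-0.114, -0.993, -0.001], [0.003, 0.0, -1.0]]
force: [0.6, -0.1, 0.4]
opening: 0.0132
clock: 15.25
eef_pos: [0.4394, -0.3782, 0.2052]
eef_rot: [[0.993, -0.118, 0.0], [-0.118, -0.993, -0.0], [0.0, 0.0, -1.0]]
force: [1.4, -0.5, -0.2]
opening: 0.0136
clock: 15.67
eef_pos: [0.4215, -0.5308, 0.2046]
eef_rot: [[0.993, -0.122, 0.0], [-0.122, -0.993, -0.003], [0.001, 0.002, -1.0]]
force: [-0.2, 0.8, -0.1]
opening: 0.0134
t 15.67 board tcp mm [ -52.4049 -511.8864] tip z mm above board 175.6264687834849 yaw rel -0.19907251833414458 F [-0.1508  0.7624 -0.0513]
px (284, 193) board [-0.0003  0.099 ] len 0.12339936365687464 yaw 1.5862822465527557 world [0.5456 0.0697]
px (360, 201) board [ 0.0012 -0.0886] len 0.07277970990758438 yaw -3.3149704209942854 world [ 0.5248 -0.1169]
```

View pics/t10.png

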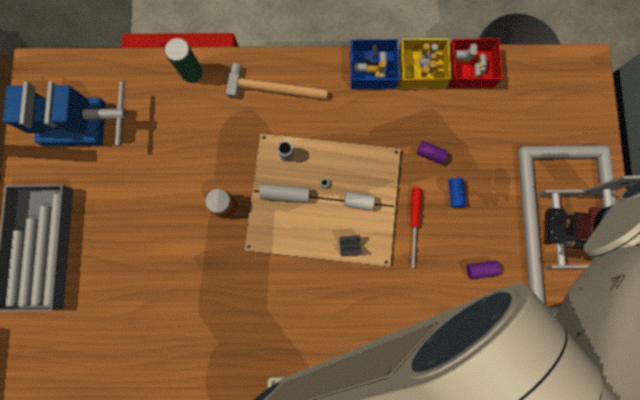

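View pics/s10.png

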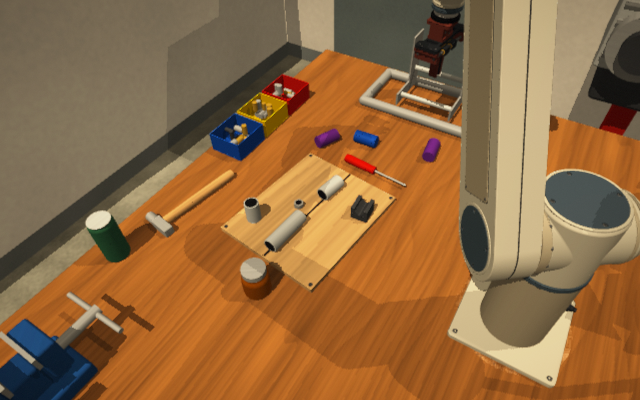

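Both sleeves sit on the line: long at -0.3 mm and 1.6°, short at +1.2 mm and -3.3°. The gripper is close to the stand at the right, so I'll move clear before handing in.

```bash
python3 -m crank '0.15 0 -3 -1 0; 0.15 0 -7 -3 0; 0.15 0 -10 -5 0; 0.15 0 -10 -5 0; 0.15 0 -10 -5 0'; python3 -m crank '0.15 0 0 0 0; 0.15 0 0 0 0;0.15 0 0 0 0'
python3 - <<'E'
from go import *
st(); sleeves(save('top','t11.png')); robot.job_done()
E
```

```text
clock: 16.18
eef_pos: [0.4356, -0.4237, 0.2563]
eef_rot: [[0.993, -0.114, 0.001], [-0.114, -0.993, -0.001], [0.001, 0.001, -1.0]]
force: [-0.8, 0.2, -0.2]
opening: 0.0135
clock: 16.43
eef_pos: [0.4344, -0.4264, 0.2539]
eef_rot: [[0.993, -0.118, -0.001], [-0.118, -0.993, 0.001], [-0.001, -0.001, -1.0]]
force: [-0.5, 0.7, 0.4]
opening: 0.013
t 16.43 board tcp mm [ -51.9528 -406.6374] tip z mm above board 224.90233716077597 yaw rel -0.004124231396593558 F [-0.5007  0.6725  0.4113]
px (284, 193) board [-0.0001  0.0992] len 0.12318444335839511 yaw 1.4562744127627951 world [0.5457 0.0698]
px (360, 200) board [ 0.0018 -0.0884] len 0.07319108313584367 yaw -3.315724405083813 world [ 0.5255 -0.1168]
the job is handed in; nothing more can be done
```

I rolled the long sleeve onto the line in four light strokes across its top, then the short one in five. I moved the arm clear and handed the job in at about 16.5 s.

| Last top-camera check | Distance from line (limit 6 mm) | Angle to line (limit 7°) |
|---|---|---|
| Long sleeve | about -0.1 mm | 1.5° |
| Short sleeve | about +1.8 mm | -3.3° |

- **Camera agreement:** the wrist camera put the long sleeve about 1 mm from where the top camera did, and the short sleeve's angle nearer -2° than -3.3°. Before the strokes, the side camera put the line 2–3 mm off the top camera's line. All readings of the sleeves are within the limits.
- **Other objects:** in the final top and side pictures everything else looks unmoved, judged by eye rather than measured. The tool force was near zero at hand-in, so the arm was touching nothing.

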